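Let the macro camera hood down on the crank winch

ROBOT

A 6-joint arm with a two-finger parallel gripper is mounted at the origin on the work surface. World frame = base frame: x ahead of the robot, y to its left, z up, the work surface at z = 0. Lengths are in m, angles in rad, forces in N, time in s.
With the tool pointing down it reaches from about 0.3 to 0.875 m from the base axis. Payload 6.4 kg.
Tool frame: the origin (TCP) lies between the finger pads; the fingertips stand 25 mm ahead of it and the grasp point (between the pads) lies 6 mm ahead of it; z points along the fingers, y is the line along which they close (so a half turn about z gives the same grasp; the last joint's range is limited). The gripper opens to 85 mm and grips with 20 to 120 N. Pads are 22 mm wide; open, the fingers measure 114 mm over their backs; the gripper's body (76 mm by 85 mm) begins 54 mm behind the grasp point. The pads swing forward as they close: fully open they stand 13 mm farther back than shut.
Start: joints at [-1.402, 0.181, 1.607, -0, 1.354, -0.206], TCP at [0.211, -0.535, 0.256] pointing down, gripper open.
Joint ranges: [-2.99, 2.99], [-0.89, 2.07], [0.3, 2.58], [-1.14, 4.28], [0, 2.63], [-3.12, 3.12]. Speed limits (rad/s): [2.57, 2.57, 3.01, 3.14, 3.14, 3.14].

INTERFACE

Orientations are given as a unit quaternion [w, x, y, z].
In Python, from bench import ctrl gives the robot as it stands.
- The arm moves only by the tool servo_tool, never from a script. Its argument "series" is text: rows parted by semicolons, each of 7 numbers parted by spaces: the gripper command: -1 is fully open, 1 is shut, values between are in proportion, then the shift along the tool's x, y, z in m, then the turn, a rotation vector about the tool's x, y, z in degrees. A call has 1 to 12 rows; each row is the pose to reach, as a shift and turn from the pose commanded when the call began, along the tool's axes at that moment; what a row does not reach only later rows make up. A row lasts 1/12 s, in which the tool goes at most 41.7 mm and 7.16 degrees, less where a joint would pass 70% of its speed; a pose out of reach is approached as far as the arm can. A call with a gripper value outside its range is refused whole. The fingers move at their own pace and stop on an object; the grip force is fixed at half the most. Time passes only in rows, so rows that repeat a pose let the fingers close. It gives the time, the measured TCP pose, the force, the opening and the grip force at its end, in the units of the state.
- ctrl.get_obs(): the state, without advancing time (a new reading comes with each control period).
- ctrl.camera(name): name is "scene" or "top" or "wrist"; returns a dict with "img" (480x640x3 uint8, red, green, blue), "z_map" (480x640 float32, m along the optical axis (not along the pixel's ray), 0 where there is no reading), "fovy" (degrees; the focal length in pixels is half the picture's height over the tangent of half this angle, whatever the lens; pixels are square), "cx", "cy" (the principal point, pixels), "extrinsics" (4x4, takes a point from camera to world coordinates); the wrist camera has in their place "T_tool_cam" (4x4, takes a point from camera to tool coordinates, whose origin is the TCP and whose axes are the flange's). Camera axes: x right, y down, z forward; pixel columns grow to the right and rows downward; lengths in m; the calibration is good to about 2 mm. A picture is of the moment at which its call begins: read the wrist's pose just before it.
- ctrl.hand_in(): hands the job in; it is judged then, once.
The state is a dict: "time_s": time; "q": joint angles; "dq": joint speeds; "joint_efforts": joint torques, N m; "eef_pos": TCP position; "eef_rot": TCP orientation; "wrist_force": force on the tool from outside, world axes, zero at the start; "torque": the same for the moment, N m; "opening": opening from 0.0 (shut) to 1.0 (fully open); "grasp_force": force on a finger pad.
Only numpy, scipy, OpenCV 4.12 (cv2) and the standard library are available. Lean on these libraries where they do the work, as an engineer would, in place of code of your own. Each camera call takes 0.05 s, during which the arm holds its last target. There are 200 camera calls.

TASK

Let the macro stand's camera hood down onto the slide tray: throw the red pawl lever to release, take the crank handle and wind up a touch so that the pawl springs out of the ratchet, then let the crank turn back slowly under the load (the hood no faster than 20 mm a second) and keep hold of it as long as it carries the hood. Stop when you feel the hood resting on the tray with its own weight, without driving it down onto the slides; only then let go, swing the red lever back to hold so that the pawl lies on the ratchet again, and leave the tray and everything else on the bench where it is.

Things in the scene. Friction and masses are not known exactly. Their poses are not given: they have to be found in the camera images.
- stand: Macro camera stand bolted to the bench: grey base plate 270 x 350 x 20 mm, aluminium column 50 mm square (392 mm tall, its -y face at y = -85 mm), white gearbox with ratchet and crank on the -y side, camera on the +y side. Origin: underside of the plate, on the bench; z up. Ratchet, pawl and crank arm lie between y = -125 and -160 mm; only the handle and the lever's pin stick out further.
- crank_axis (a point): Point on the crank's axis, which runs along the stand's y at x = -30 mm, z = 190 mm in the stand's frame; this point is at y = -200 mm, level with the middle of the handle (in the open air). The handle circles it at 65 mm, in the stand's x-z plane.
- crank (a joint): Turn of the crank, rad (-2.7 to 0.9), growing as the hood is wound up: 25 mm of hood per rad. Seen from -y (x to the right) winding up is anticlockwise; at value c the handle stands 3.491 + c rad from the stand's +x towards +z (0: robot's side, -1.92: straight up). The load turns it back, value falling. At the start the pawl holds it near 0 or -0.52; the hood meets the tray between -1.1 and -2.2.
- handle: The crank's free-spinning black handle: a bar 21 mm in diameter, 70 mm long, parallel to the stand's y, 65 mm from the axis. Origin: on its middle line, 37 mm from its inner end at the crank arm and 33 mm from its free outer end. The hood's load, about 2 kg give or take a fifth, makes some 6 to 9 N here, along the circle, once the pawl is out.
- lever (a joint): Swing of the red pawl lever, rad: 0 = hold (a spring presses the pawl into the ratchet), 0.7 = release, towards the stand's +x, with a stop at each end. It stays where it is left; about 3 N at the pin moves it. Pivot: x = 50, z = 175 mm in the stand's frame, axis along y. The pin, 80 mm from the pivot, leans 0.10 rad towards -x from upright at 0 and 0.60 rad towards +x at 0.7.
- lever_pin (a point): Grip point on the red pin of the pawl lever: a bar 12 mm in diameter and 40 mm long with an 18 mm ball at its outer end, parallel to the stand's y and sticking out to -y. This point is at y = -175 mm in the stand's frame; pin and ball reach from y = -150 mm to y = -202 mm.
- pawl (a joint): Angle of the brass pawl relative to the red lever, which carries it through a spring, rad. Lever at 0: -0.04 in a tooth, up to 0.25 when lying on one. Lever at 0.7: about -0.73 still caught, about -0.28 sprung clear. The load jams it in its tooth: with the lever thrown it springs out only when the crank is wound up by 0.05 to 0.1 rad.
- carriage: Black camera with a lens and a white rectangular light hood, riding on the column. Origin: middle of the camera body; z up. The hood (156 x 126 mm outside, foam rubber rim) is a telescopic skirt, firmly clamped at a different length each day: its rim is 150 to 170 mm below the origin. Foam and drive together give about 1.5 mm under the hood's weight.
- tray: Loose wooden slide tray, 176 x 146 x 12 mm, with glass slides, on a black stage under the hood whose height differs from day to day. Origin: middle of its underside. The hood's rim comes to rest on its raised wooden frame. It bears the hood's weight and some 15 N more, no hard push or drop.
- lens_cap: Black lens cap, 62 mm in diameter, 10 mm thick, lying on the stand's base plate. Bystander.
- loupe: Black hand magnifier, 44 mm in diameter, 46 mm tall. Bystander.
- box_blue: Blue slide box, 102 x 87 x 36 mm. Bystander.
- box_white: White slide box, 102 x 87 x 36 mm. Bystander.
- tray_spare: Second wooden slide tray, 176 x 146 x 12 mm. Bystander.
- stain_jar: Square green-glass staining jar with a white lid, 68 x 68 x 97 mm. Bystander.
- beaker: Glass beaker, 72 mm in diameter, 90 mm tall. Bystander.

How it is judged:
On the way, in this order (a step that is already met when the one before it is completed fails the run):
1. the pawl lever is at release and the pawl has sprung clear of the ratchet (value of joint lever above 0.55 rad and value of joint pawl above -0.42 rad), for 0.1 s.
2. with the handle still held and the pawl still out, the hood has come to rest on the tray (contact force between carriage and tray above 7 N and contact force between the fingers and handle above 1 N and value of joint lever above 0.5 rad), for 0.15 s.
At the end, for the whole second after the job is handed in: The hood rests on the tray (at least 10 N of its weight on it), the crank is still, the red lever is back at hold (below 0.12 rad), and the tray has kept its place on the stage to 15 mm and lies flat (contact force between carriage and tray above 10 N and value of joint lever below 0.12 rad and velocity of joint crank between -0.05 and 0.05 rad/s and distance of tray from where it was at the start of the episode below 0.015 m and angle between tray's own z axis and vertical below 0.05 rad); the robot touches nothing.
It fails at once if the crank ran back (faster than 1 rad/s, that is 25 mm/s at the hood) (velocity of joint crank below -1 rad/s).
It fails at once if the hood was pressed or dropped on the tray (more than 40 N) (contact force between carriage and tray above 40 N).
It fails at once if a bystander was moved by more than 20 mm (distance of any of lens_cap, loupe, box_blue, box_white, tray_spare, stain_jar, beaker from where it was at the start of the episode above 0.02 m).
It also fails if it takes over 72 s, if anything falls off the work surface, if the arm or the gripper's body presses on something with over 40 N, if the wrist force passes 120 N, or if a joint passes its speed limit or range.

## Working session

There is one attempt and no reset: what is moved stays moved. The work goes in short steps, Python scripts to look and compute and a tool call to move; the robot and the scene stay as the last step left them, time stands still between calls to the robot, and variables do not carry over. Pictures are saved under pics/ and viewed, at most 10 in all, crops included, and the job is handed in when it is done.

Besides the shell and the picture viewer there is one more tool, called after "Emit:" as name(argument=value, ...), one argument or row to a line, values as JSON. servo_tool: Moves the arm, as the interface text tells. Its arguments: {"type":"object","properties":{"series":{"type":"string"}},"required":["series"]}

```bash
mkdir -p pics; ls; cat > h.py <<'E'
import numpy as np,cv2
from bench import ctrl
from scipy.spatial.transform import Rotation as R
def cam(n):
    o=ctrl.get_obs(); c=ctrl.camera(n)
    if 'extrinsics' in c: T=np.array(c['extrinsics'])
    else:
        W=np.eye(4); q=np.array(o['eef_rot']); W[:3,:3]=R.from_quat(q[[1,2,3,0]]).as_matrix(); W[:3,3]=o['eef_pos']
        T=W@np.array(c['T_tool_cam'])
    f=240/np.tan(np.radians(c['fovy'])/2)
    z=c['z_map']; v,u=np.mgrid[:480,:640]
    P=np.stack([(u-c['cx'])/f*z,(v-c['cy'])/f*z,z],-1)@T[:3,:3].T+T[:3,3]
    return c['img'],P,z>0,T,f,c
E
python3 - <<'E'
from h import *
o=ctrl.get_obs(); print({k:np.round(v,3) for k,v in o.items()})
for n in ['scene','top']:
    img,P,ok,T,f,c=cam(n); cv2.imwrite(f'pics/{n}0.png',img[...,::-1]); np.savez(f'{n}0.npz',img=img,P=P,ok=ok,T=T,f=f,c=[c['cx'],c['cy']]); print(T[:3,3],T[:3,2],f)
E
```

```text
pics
{'time_s': np.float64(0.0), 'q': array([-1.402,  0.182,  1.608, -0.   ,  1.354, -0.206]), 'dq': array([-0.   , -0.001, -0.   ,  0.001, -0.002,  0.001]), 'joint_efforts': array([-2.0000e-03, -4.4487e+01, -3.5134e+01, -0.0000e+00,  9.0000e-03,
       -0.0000e+00]), 'eef_pos': array([ 0.21 , -0.535,  0.255]), 'eef_rot': array([-0.001,  0.982,  0.186,  0.   ]), 'wrist_force': array([ 0.032,  0.526, -0.088]), 'torque': array([ 0.023, -0.004, -0.025]), 'grasp_force': np.float64(0.0), 'opening': np.float64(0.997)}
[ 1.2493646  -0.11182275  1.12204832] [-0.64681841  0.14668351 -0.7484049 ] 496.5947451036868
[0.33042804 0.04820277 1.29561051] [ 0.0927421  -0.00926586 -0.99564705] 480.6226234133662
```

View pics/scene0.png

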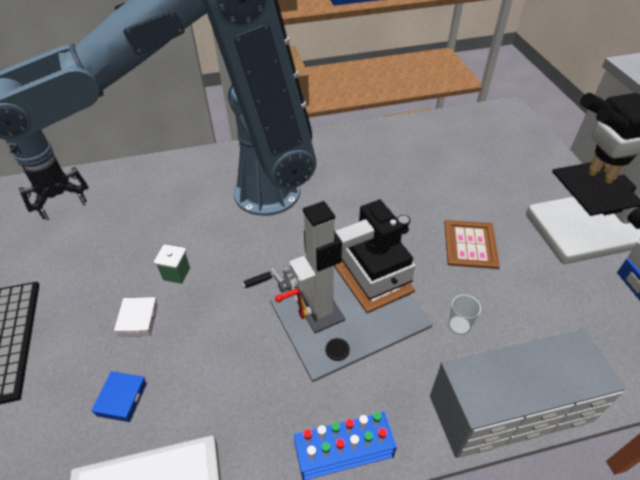

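View pics/top0.png

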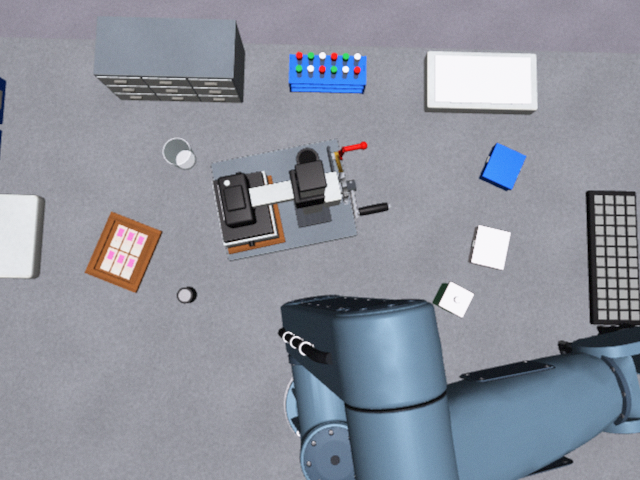

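Scene view: stand in the middle, with the red lever at (290,295) and the black handle at (258,279). In the top view the red pin is at (355,149) and the handle at (373,209). The stand's -y faces world -y, with a slight yaw. Next I'll measure the poses.

```bash
cat > m.py <<'E'
from h import *
def ld(n):
    d=np.load(f'{n}0.npz'); return d['img'].astype(int),d['P'],d['ok']
for n in ['top','scene']:
    img,P,ok=ld(n)
    r,g,b=img[...,0],img[...,1],img[...,2]
    near=ok&(abs(P[...,0]-.57)<.3)&(abs(P[...,1])<.35)
    red=near&(r>150)&(g<60)&(b<60)&(P[...,2]>.1)&(P[...,0]<.8)
    p=P[red]; print(n,'red',len(p),p.min(0).round(3),p.max(0).round(3))
    q=p[p[:,2]>np.percentile(p[:,2],50)]; print(q.mean(0))
    # plate
    if n=='top':
        pl=near&(abs(P[...,2]-.02)<.006)
        m=cv2.morphologyEx(pl.astype(np.uint8),cv2.MORPH_OPEN,np.ones((3,3)))
        _,l,s,_=cv2.connectedComponentsWithStats(m); k=1+s[1:,4].argmax()
        xy=P[l==k][:,:2].astype(np.float32); print('plate',cv2.minAreaRect(xy))
        dark=near&(img.max(-1)<60)&(P[...,2]>.12)&(P[...,2]<.25)
    else: dark=near&(img.max(-1)<60)&(P[...,2]>.12)&(P[...,2]<.25)
    _,l,s,ce=cv2.connectedComponentsWithStats(dark.astype(np.uint8))
    for i in range(1,len(s)):
        if s[i,4]>40:
            p=P[l==i]; c=p.mean(0); d=np.linalg.svd(p-c)[2][0]; print('dark',ce[i].round(),s[i,4],c.round(3),d.round(3),p.min(0).round(3),p.max(0).round(3))
    s3=near&(P[...,2]>.37)&(P[...,2]<.45); p=P[s3]; print('high',len(p),p.min(0).round(3) if len(p) else '',p.max(0).round(3) if len(p) else '')
    if len(p): print(cv2.minAreaRect(p[:,:2].astype(np.float32)), np.median(p[:,2]))
E
python3 m.py
```

```text
top red 116 [ 0.608 -0.064  0.252] [ 0.628 -0.013  0.265]
[ 0.61883396 -0.04228319  0.26154401]
plate ((0.4677935242652893, 0.1174737960100174), (0.12616555392742157, 0.3499133884906769), 12.584637641906738)
dark [235.  73.] 72 [0.832 0.253 0.137] [-0.992  0.025  0.122] [0.806 0.251 0.12 ] [0.87  0.257 0.159]
dark [374. 209.] 159 [ 0.492 -0.092  0.176] [-0.225  0.974 -0.006] [ 0.479 -0.125  0.165] [ 0.507 -0.057  0.184]
high 950 [ 0.271 -0.024  0.37 ] [0.553 0.101 0.45 ]
((0.41260483860969543, 0.06694819033145905), (0.2667502164840698, 0.12683287262916565), 12.506669998168945) 0.3918475698794226
scene red 98 [ 0.612 -0.065  0.254] [ 0.631 -0.015  0.266]
[ 0.62075778 -0.04363188  0.26276952]
dark [381. 258.] 1445 [0.529 0.205 0.204] [ 0.34  0.94 -0.02] [0.461 0.149 0.176] [0.572 0.28  0.25 ]
dark [257. 279.] 174 [ 0.498 -0.093  0.177] [ 0.212 -0.977  0.002] [ 0.485 -0.124  0.168] [ 0.508 -0.061  0.186]
high 2111 [ 0.27  -0.043  0.37 ] [0.556 0.101 0.45 ]
((0.41349199414253235, 0.029096346348524094), (0.2860381007194519, 0.14335490763187408), 0.0988214984536171) 0.3956393559291034
```

```bash
cat >> h.py <<'E'
O=np.array([.540,.120,0]); YAW=.219
S=np.array([[np.cos(YAW),-np.sin(YAW),0],[np.sin(YAW),np.cos(YAW),0],[0,0,1]])
def w2s(p): return (np.asarray(p)-O)@S
def pose():
    o=ctrl.get_obs(); q=np.array(o['eef_rot']); return o,np.array(o['eef_pos']),R.from_quat(q[[1,2,3,0]]).as_matrix()
def to(ps):
    o,p,Rt=pose(); Rd=np.c_[S[:,1],S[:,0],[0,0,-1]]
    print('t',o['time_s'],'stand pos',w2s(p).round(4),'shift',(Rt.T@(O+S@np.array(ps)-p)).round(4),'turn',np.degrees(R.from_matrix(Rt.T@Rd).as_rotvec()).round(2),'F',(S.T@o['wrist_force']).round(2),'op',round(float(o['opening']),3),'g',round(float(o['grasp_force']),1))
E
python3 -c "
from h import *
to([.035,-.18,.40])"
```

```text
t 0.1 stand pos [-0.4639 -0.5674  0.2555] shift [ 0.553  -0.3055 -0.1439] turn [-6.000e-02 -8.000e-02 -8.107e+01] F [-0.38  0.07 -0.01] op 1.006 g 0.0
```

Emit:
servo_tool(
  series="-1 0.1 -0.05 -0.144 0 0 -14;-1 0.2 -0.1 -0.144 0 0 -28;-1 0.553 -0.305 -0.144 0 0 -81;-1 0.553 -0.305 -0.144 0 0 -81;-1 0.553 -0.305 -0.144 0 0 -81;-1 0.553 -0.305 -0.144 0 0 -81;-1 0.553 -0.305 -0.144 0 0 -81;-1 0.553 -0.305 -0.144 0 0 -81;-1 0.553 -0.305 -0.144 0 0 -81;-1 0.553 -0.305 -0.144 0 0 -81;-1 0.553 -0.305 -0.144 0 0 -81;-1 0.553 -0.305 -0.144 0 0 -81",
)

```text
time_s: 1.1
eef_pos: [0.5138, -0.1691, 0.3752]
eef_rot: [-0.0, 0.624, 0.782, -0.0]
wrist_force: [0.4, -0.9, 0.1]
opening: 1.004
grasp_force: 0.0
```

```bash
python3 -c "
from h import *
to([-.02,-.20,.40])"
```

```text
t 1.1 stand pos [-0.0883 -0.2765  0.3752] shift [ 0.0761  0.0687 -0.0248] turn [-0.01 -0.01  0.3 ] F [ 0.17 -0.94  0.08] op 1.004 g 0.0
```

Emit:
servo_tool(
  series="-1 0.076 0.068 -0.025 0 0 0;-1 0.076 0.068 -0.025 0 0 0;-1 0.076 0.068 -0.025 0 0 0;-1 0.076 0.068 -0.025 0 0 0;-1 0.076 0.068 -0.025 0 0 0",
)

```text
time_s: 1.52
eef_pos: [0.5632, -0.0811, 0.3997]
eef_rot: [-0.0, 0.625, 0.781, -0.0]
wrist_force: [-0.0, -1.1, -0.2]
opening: 0.999
grasp_force: 0.0
```

```bash
python3 -c "
from h import *
to([0.04,-.18,.35])
img,P,ok,T,f,c=cam('wrist'); cv2.imwrite('pics/w1.png',img[...,::-1]); np.savez('wrist0.npz',img=img,P=P,ok=ok)
print(w2s(T[:3,3]),S.T@T[:3,2])
Q=w2s(P); I=img.astype(int)
red=ok&(I[...,0]>150)&(I[...,1]<60)&(I[...,2]<60)&(Q[...,2]>.2)&(Q[...,2]<.3)
p=Q[red]; print('red',len(p),p.mean(0),p.min(0),p.max(0)); 
for a in np.arange(-.205,-.14,.01):
    k=abs(p[:,1]-a)<.005
    if k.sum()>3: print(a.round(3),k.sum(),p[k].min(0).round(4),p[k].max(0).round(4))
d=ok&(I.max(-1)<70)&(Q[...,2]>.13)&(Q[...,2]<.24)&(Q[...,0]<-.05)&(Q[...,0]>-.13)&(Q[...,1]<-.165)
p=Q[d]; print('handle',len(p),p.min(0),p.max(0))
for a in np.arange(-.235,-.16,.01):
    k=abs(p[:,1]-a)<.005
    if k.sum()>3: print(a.round(3),k.sum(),p[k].min(0).round(4),p[k].max(0).round(4))
"
```

```text
t 1.5167 stand pos [-0.021  -0.2014  0.3997] shift [0.0213 0.0611 0.0497] turn [-0.04  0.    0.09] F [-0.26 -1.03 -0.15] op 0.999 g 0.0
[-0.02076898 -0.13290207  0.51614011] [ 4.25379710e-04 -2.67525017e-01 -9.63550821e-01]
red 960 [ 0.0412039  -0.17365012  0.25919798] [ 0.03440084 -0.19860311  0.25307121] [ 0.04926432 -0.14395315  0.26311927]
-0.195 159 [ 0.0344 -0.1986  0.2576] [ 0.0493 -0.19    0.2631]
-0.185 216 [ 0.0345 -0.1899  0.2559] [ 0.0491 -0.1801  0.263 ]
-0.175 177 [ 0.0365 -0.18    0.2552] [ 0.0467 -0.17    0.2615]
-0.165 187 [ 0.0365 -0.1699  0.2554] [ 0.0467 -0.1601  0.261 ]
-0.155 192 [ 0.0367 -0.1598  0.2554] [ 0.0469 -0.1501  0.2605]
-0.145 29 [ 0.037  -0.15    0.2531] [ 0.0472 -0.144   0.2609]
handle 1273 [-0.10197964 -0.23046059  0.16782639] [-0.08112597 -0.16503005  0.17986948]
-0.235 4 [-0.0996 -0.2305  0.1714] [-0.0876 -0.2301  0.1759]
-0.225 171 [-0.101  -0.23    0.1683] [-0.0818 -0.22    0.1785]
-0.215 187 [-0.1009 -0.22    0.1682] [-0.0812 -0.21    0.1796]
-0.205 199 [-0.102  -0.2099  0.1678] [-0.0811 -0.2     0.179 ]
-0.195 195 [-0.1008 -0.1999  0.1684] [-0.0814 -0.1903  0.1788]
-0.185 210 [-0.102  -0.19    0.1679] [-0.0812 -0.1801  0.1799]
-0.175 210 [-0.1003 -0.18    0.1681] [-0.0817 -0.17    0.1792]
-0.165 97 [-0.0997 -0.17    0.1683] [-0.0824 -0.165   0.1784]
```

View pics/w1.png

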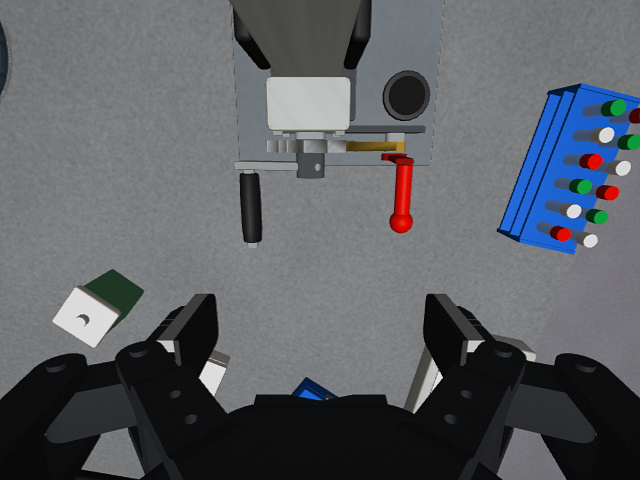

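Wrist view: handle at (250,208) and pin at (402,195), both matching the stand frame to about 3 mm in y. The wrist camera sits on the column side, so I'll flip the tool half a turn for clearance.

```bash
sed -i 's/^def w2s/O=O+S@np.array([0,.0025,0])\ndef w2s/; s/Rd=np.c_\[S\[:,1\],S\[:,0\]/Rd=np.c_[-S[:,1],-S[:,0]/' h.py; python3 -c "
from h import *
to([0.042,-.18,.35]); print(ctrl.get_obs()['q'])"
```

```text
t 1.5667 stand pos [-0.0217 -0.2048  0.3994] shift [0.0248 0.0638 0.0493] turn [-1.0000e-02  1.2000e-01  1.7998e+02] F [ 0.88 -0.16  0.34] op 0.996 g 0.0
[-3.53336308e-01  8.75299425e-02  1.42744538e+00 -6.11940718e-04
  1.62784395e+00 -5.72023413e-01]
```

Emit:
servo_tool(
  series="-1 -0.02 0 0 0 0 85;-1 -0.02 0 0 0 0 85;-1 -0.02 0 0 0 0 85;-1 -0.02 0 0 0 0 85;-1 -0.02 0 0 0 0 85;-1 -0.02 0 0 0 0 85;-1 -0.02 0 0 0 0 85;-1 -0.02 0 0 0 0 85;-1 -0.02 0 0 0 0 85;-1 -0.02 0 0 0 0 85;-1 -0.02 0 0 0 0 85;-1 -0.02 0 0 0 0 85",
)

```text
time_s: 2.57
eef_pos: [0.5664, -0.1036, 0.3993]
eef_rot: [-0.0, 0.989, 0.147, -0.001]
wrist_force: [0.2, -0.0, 0.4]
opening: 1.001
grasp_force: 0.0
```

Emit:
servo_tool(
  series="-1 0 0 0 0 0 80;-1 0 0 0 0 0 80;-1 0 0 0 0 0 80;-1 0 0 0 0 0 80;-1 0 0 0 0 0 80;-1 0 0 0 0 0 80;-1 0 0 0 0 0 80;-1 0 0 0 0 0 80;-1 0 0 0 0 0 80;-1 0 0 0 0 0 80;-1 0 0 0 0 0 80;-1 0 0 0 0 0 80",
)

```text
time_s: 3.57
eef_pos: [0.5664, -0.1035, 0.3993]
eef_rot: [0.0, 0.853, -0.522, -0.001]
wrist_force: [-0.6, -0.0, 0.2]
opening: 1.0
grasp_force: 0.0
```

```bash
python3 -c "
from h import *
to([0.042,-.18,.34]); print(ctrl.get_obs()['q'])"
```

```text
t 3.5667 stand pos [-0.0227 -0.2264  0.3993] shift [-0.0286 -0.0744  0.0593] turn [ 0.08  0.03 14.5 ] F [-0.63  0.11  0.19] op 1.0 g 0.0
[-3.86458540e-01  1.04058485e-01  1.40965460e+00 -4.58673285e-04
  1.62923954e+00  2.28304301e+00]
```

Emit:
servo_tool(
  series="0 -0.0286 -0.0744 0.03 0 0 14.5;0 -0.0286 -0.0744 0.03 0 0 14.5;0 -0.0286 -0.0744 0.059 0 0 14.5;0 -0.0286 -0.0744 0.059 0 0 14.5;0 -0.0286 -0.0744 0.059 0 0 14.5;0 -0.0286 -0.0744 0.059 0 0 14.5",
)

```text
time_s: 4.07
eef_pos: [0.6198, -0.0434, 0.3421]
eef_rot: [0.0, 0.783, -0.622, 0.0]
wrist_force: [0.7, -0.5, -0.2]
opening: 0.503
grasp_force: 0.0
```

```bash
python3 -c "
from h import *
to([0.042,-.18,.26])
img,P,ok,T,f,c=cam('wrist'); cv2.imwrite('pics/w2.png',img[...,::-1])
Q=w2s(P); I=img.astype(int)
red=ok&(I[...,0]>150)&(I[...,1]<60)&(I[...,2]<60)&(Q[...,2]>.2)&(Q[...,2]<.3)
p=Q[red]; print('red',len(p),p.mean(0),p.min(0),p.max(0))
"
```

```text
t 4.0667 stand pos [ 0.0424 -0.1794  0.3421] shift [0.0006 0.0004 0.0821] turn [ 0.   -0.03  0.47] F [ 0.63 -0.63 -0.25] op 0.503 g 0.0
red 1539 [ 0.04174955 -0.17808712  0.25893696] [ 0.03415117 -0.20209146  0.25208449] [ 0.04984802 -0.14690173  0.26420883]
```

View pics/w2.png

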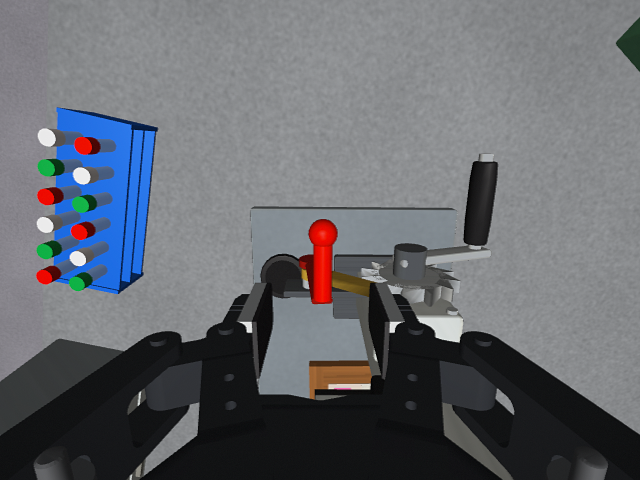

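The pin at (322,262) is centred between the fingers, which have clearance. Descend and push the lever.

Emit:
servo_tool(
  series="0 0 0 0.03 0 0 0;0 0 0 0.06 0 0 0;0 0 0 0.09 0 0 0;0 0 0 0.09 0 0 0;0 0 -0.01 0.09 0 0 0;0 0 -0.02 0.091 0 0 0;0 0 -0.03 0.093 0 0 0;0 0 -0.04 0.095 0 0 0;0 0 -0.048 0.097 0 0 0;0 0 -0.056 0.099 0 0 0;0 0 -0.062 0.101 0 0 0;0 0 -0.062 0.101 0 0 0",
)

```text
time_s: 5.12
eef_pos: [0.6816, -0.0282, 0.2404]
eef_rot: [-0.0, 0.783, -0.623, 0.0]
wrist_force: [-0.5, -0.1, 0.9]
opening: 0.501
grasp_force: 0.0
```

```bash
cat >> h.py <<'E'
def pin():
    img,P,ok,T,f,c=cam('wrist'); Q=w2s(P); I=img.astype(int)
    red=ok&(I[...,0]>150)&(I[...,1]<60)&(I[...,2]<60)&(Q[...,2]>.2)&(Q[...,2]<.3)&(Q[...,1]<-.16)
    p=Q[red]; x=(p[:,0].min()+p[:,0].max())/2; print('red',len(p),p.mean(0),p.min(0),p.max(0),'lever',.1+np.arcsin((x-.05)/.08)); return img
E
python3 -c "
from h import *
to([0.042,-.18,.26])
pin()
"
```

```text
t 5.1167 stand pos [ 0.106  -0.1779  0.2404] shift [ 0.0016  0.064  -0.0196] turn [-0.06 -0.02  0.44] F [-0.47 -0.    0.89] op 0.501 g 0.0
red 3484 [ 0.09295334 -0.18373213  0.24712008] [ 0.08433868 -0.20210993  0.24299742] [ 0.10067771 -0.16002663  0.25186989] lever 0.6601961965470069
```

Emit:
servo_tool(
  series="0 0 0 -0.04 0 0 0;-0.3 0 0 -0.08 0 0 0;-0.3 0.025 0.04 -0.08 0 0 0;-0.3 0.025 0.08 -0.08 0 0 0;-0.3 0.025 0.12 -0.08 0 0 0;-0.3 0.025 0.16 -0.08 0 0 0;-0.3 0.025 0.197 -0.08 0 0 0;-0.3 0.025 0.197 -0.08 0 0 0;-0.3 0.025 0.197 -0.08 0 0 0;-0.3 0.025 0.197 -0.04 0 0 0;-0.3 0.025 0.197 -0.02 0 0 0;-0.3 0.025 0.197 -0.02 0 0 0",
)

```text
time_s: 6.17
eef_pos: [0.4928, -0.0957, 0.2558]
eef_rot: [0.001, 0.783, -0.623, -0.003]
wrist_force: [-1.0, 1.1, -1.3]
opening: 0.652
grasp_force: 0.0
```

```bash
python3 -c "
from h import *
to([-0.0913,-.203,.174])
img,P,ok,T,f,c=cam('wrist');cv2.imwrite('pics/w3.png',img[...,::-1])
Q=w2s(P); I=img.astype(int)
d=ok&(I.max(-1)<70)&(Q[...,2]>.13)&(Q[...,2]<.20)&(Q[...,0]<-.07)&(Q[...,0]>-.11)&(Q[...,1]<-.165)
p=Q[d]; print('handle',len(p),p.min(0),p.max(0))
"
```

```text
t 6.1667 stand pos [-0.093  -0.2028  0.2558] shift [ 0.0006 -0.0021  0.0818] turn [0.31 0.25 0.44] F [-0.76  1.27 -1.3 ] op 0.652 g 0.0
handle 3437 [-0.10214624 -0.23404204  0.16379771] [-0.08145457 -0.16512168  0.18021341]
```

View pics/w3.png

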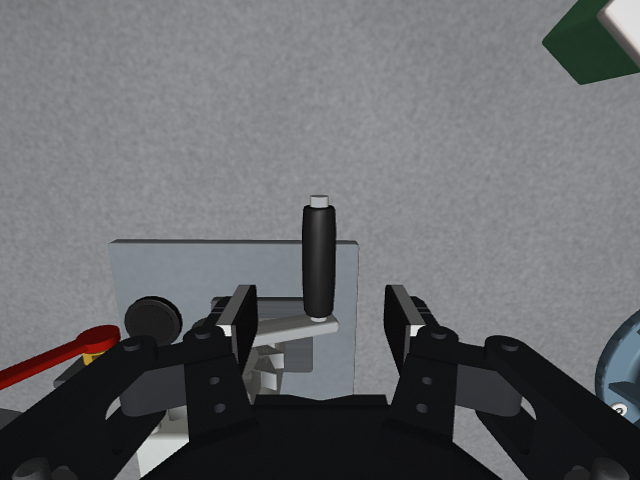

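Handle at (319,260) is centred between the fingers. Descend and close.

Emit:
servo_tool(
  series="-0.3 0 -0.001 0.03 0 0 0.4;-0.3 0 -0.001 0.06 0 0 0.4;-0.3 0 -0.001 0.08 0 0 0.4;-0.3 0 -0.001 0.08 0 0 0.4;0 0 -0.001 0.08 0 0 0.4;1 0 -0.001 0.08 0 0 0.4;1 0 -0.001 0.08 0 0 0.4;1 0 -0.001 0.08 0 0 0.4;1 0 -0.001 0.08 0 0 0.4;1 0 -0.001 0.08 0 0 0.4;1 0 -0.001 0.08 0 0 0.4;1 0 -0.001 0.08 0 0 0.4",
)

```text
time_s: 7.22
eef_pos: [0.4948, -0.0977, 0.1819]
eef_rot: [0.001, 0.78, -0.625, 0.0]
wrist_force: [-7.7, -4.0, 1.3]
opening: 0.22
grasp_force: 58.5
```

```bash
cat >> h.py <<'E'
def cr(c):  # shift to crank value c, keeping the present grasp offset relative to circle centre g
    o,p,Rt=pose(); s=w2s(p); g=s-np.array([-.03,0,.19+.006])
    a=np.arctan2(g[2],g[0])%(2*np.pi); r=np.hypot(g[0],g[2]); print('angle->c',a-3.491,'r',r)
E
python3 -c "
from h import *
to([-0.0913,-.203,.174]);cr(0)"
```

```text
t 7.2167 stand pos [-0.0914 -0.2052  0.1819] shift [-0.0022 -0.0001  0.0079] turn [ 0.09 -0.14  0.05] F [-8.33 -2.22  1.3 ] op 0.22 g 58.5
angle->c -0.12407255464605393 r 0.06300224746715728
```

Emit:
servo_tool(
  series="1 0 -0.0006 0.0015 0 0 0;1 0 -0.0012 0.003 0 0 0;1 0 -0.0018 0.0045 0 0 0;1 0 -0.0025 0.006 0 0 0;1 0 -0.0032 0.0075 0 0 0;1 0 -0.0038 0.009 0 0 0;1 0 -0.0038 0.009 0 0 0;1 0 -0.0038 0.009 0 0 0",
)

```text
time_s: 7.88
eef_pos: [0.4988, -0.0968, 0.1731]
eef_rot: [0.001, 0.78, -0.625, 0.001]
wrist_force: [-6.9, -3.5, 2.7]
opening: 0.22
grasp_force: 58.7
```

```bash
python3 -c "
from h import *
to([-0.0913,-.203,.174]);cr(0)
img,P,ok,T,f,c=cam('scene'); np.savez('scene1.npz',img=img,P=P)
im0=np.load('scene0.npz')['img']
a=lambda i:cv2.resize(i[250:345,225:345],None,fx=5,fy=5,interpolation=2)[...,::-1]
cv2.imwrite('pics/s1.png',cv2.resize(np.vstack([a(im0),a(img)]),None,fx=.62,fy=.62))
Q=w2s(P);m=(Q[...,2]>.3)&(Q[...,1]>0)&(P[...,2]<.5); print(m.sum(), np.median(Q[m],0))"
```

```text
t 7.8833 stand pos [-0.0873 -0.2052  0.1731] shift [-0.0022  0.004  -0.0009] turn [ 0.06 -0.14  0.05] F [-7.52 -1.87  2.66] op 0.22 g 58.7
angle->c 0.03034252253484704 r 0.06174704269792464
8262 [-0.06939374  0.1640912   0.37348714]
```

View pics/s1.png

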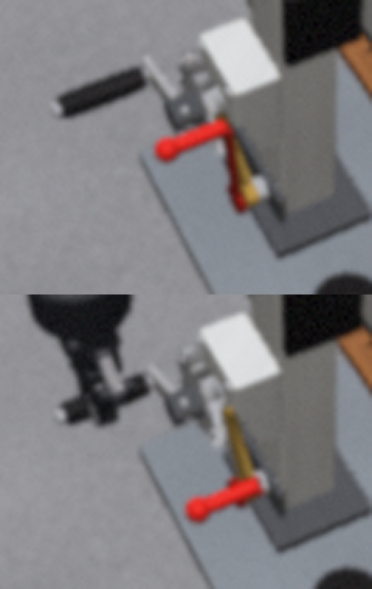

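```bash
cat > hood.py <<'E'
from h import *
def hood(img,P):
    # white hood arm/camera top: high points well to +y of the column
    Q=w2s(P); m=(Q[...,2]>.22)&(Q[...,1]>-.02)&(Q[...,1]<.16)&(abs(Q[...,0])<.09)&(Q[...,2]<.36)
    return m,Q
def brass(img,P):
    Q=w2s(P);I=img.astype(int);r,g,b=I[...,0],I[...,1],I[...,2]
    m=(r>110)&(g>.6*r)&(b<.55*r)&(Q[...,2]>.13)&(Q[...,2]<.3)&(Q[...,1]<-.11)&(Q[...,1]>-.18); return Q[m]
d0=np.load('scene0.npz'); d1=np.load('scene1.npz')
for d in (d0,d1):
    p=brass(d['img'],d['P']); print('brass',len(p)); 
    if len(p): c=p.mean(0); print(c,np.linalg.svd((p-c)[:,[0,2]])[2][0],p.min(0),p.max(0))
m0,Q0=hood(d0['img'],d0['P']); m1,Q1=hood(d1['img'],d1['P'])
m=m0&m1; dz=Q1[m]-Q0[m]; flat=np.linalg.norm(dz,axis=1)<.02; print(m.sum(),np.median(dz[flat],0))
t0=np.load('top0.npz'); img,P,ok,T,f,c=cam('top'); np.savez('top1.npz',img=img,P=P)
m0,Q0=hood(None,t0['P']); m1,Q1=hood(None,P); m=m0&m1; print('top dz',m.sum(),np.percentile((Q1-Q0)[m][:,2],[25,50,75]))
img,P,ok,T,f,c=cam('wrist'); cv2.imwrite('pics/w4.png',img[...,::-1]); np.savez('w4.npz',img=img,P=P)
p=brass(img,P); print('wbrass',len(p),p.mean(0) if len(p) else '')
E
python3 hood.py
```

```text
brass 49
[ 0.04673046 -0.13974963  0.18895412] [ 0.57640461 -0.81716444] [ 0.0299319  -0.14700652  0.17592005] [ 0.05893535 -0.13528497  0.22814619]
brass 29
[ 0.04094989 -0.13890911  0.20753933] [ 0.55687833 -0.83059408] [ 0.0143441  -0.14938757  0.19111826] [ 0.08079572 -0.13587278  0.24077181]
2051 [ 0.00198768 -0.00136196  0.00248659]
top dz 2435 [0.00223631 0.00411626 0.0059487 ]
wbrass 0
```

View pics/w4.png

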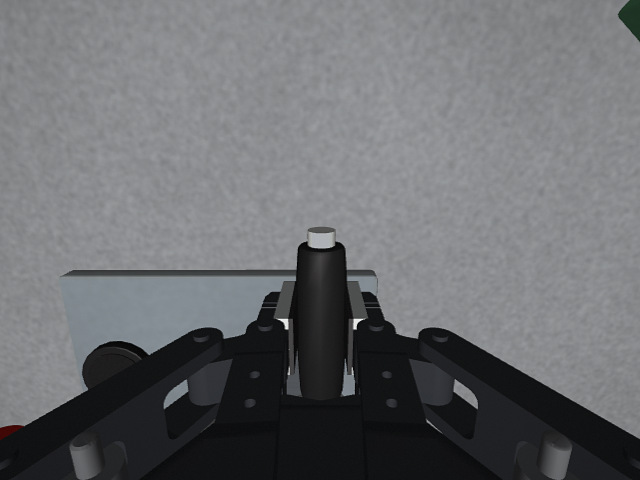

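```bash
cat > hd.py <<'E'
from h import *
def handle(img,P,p):
    Q=w2s(P);I=img.astype(int); s=w2s(p)
    m=(I.max(-1)<75)&(Q[...,1]<-.222)&(Q[...,1]>-.231)&(abs(Q[...,0]-s[0])<.03)&(abs(Q[...,2]-s[2])<.05)
    q=Q[m]; x=(np.percentile(q[:,0],1)+np.percentile(q[:,0],99))/2; z=np.percentile(q[:,2],97)-.0105
    # circle fit of the visible arc, radius known
    from scipy.optimize import least_squares
    r=least_squares(lambda v:np.hypot(q[:,0]-v[0],q[:,2]-v[1])-.0105,[x,z],loss='soft_l1',f_scale=.001).x
    a=np.arctan2(r[1]-.19,r[0]+.03)%(2*np.pi); w=np.ptp(q[:,0])
    print(len(q),'handle',r.round(4),(x.round(4),z.round(4)),'w',w.round(4),'c',round(a-3.491,3),'r',np.hypot(r[1]-.19,r[0]+.03).round(4),'tcp-handle',(s[[0,2]]-r).round(4))
if __name__=='__main__':
    o,p,_=pose(); img,P,*_=cam('wrist'); handle(img,P,p); to([0,0,0])
E
python3 hd.py
```

```text
1263 handle [-0.0874  0.1567] (np.float64(-0.0871), np.float64(0.2114)) w 0.0423 c 0.177 r 0.0664 tcp-handle [0.     0.0165]
t 8.0833 stand pos [-0.0874 -0.2052  0.1731] shift [-0.2055 -0.0877  0.1726] turn [ 0.06 -0.14  0.05] F [-7.91 -1.49  2.11] op 0.222 g 58.7
```

```bash
cat > way.py <<'E'
import sys,numpy as np
c0,dc,n=map(float,sys.argv[1:4]); H=lambda c:.065*np.array([np.cos(3.491+c),np.sin(3.491+c)])
for i in range(1,int(n)+1):
    d=H(c0+dc*i)-H(c0); print(f'{-d[0]:.4f} {-d[1]:.4f}',end='; ')
print()
E
python3 way.py .14 -.03 10
```

```text
0.0009 -0.0017; 0.0017 -0.0035; 0.0025 -0.0053; 0.0032 -0.0071; 0.0039 -0.0089; 0.0045 -0.0108; 0.0051 -0.0126; 0.0056 -0.0145; 0.0061 -0.0164; 0.0065 -0.0183;
```

Emit:
servo_tool(
  series="1 0 0.0009 -0.0017 0 0 0;1 0 0.0017 -0.0035 0 0 0;1 0 0.0025 -0.0053 0 0 0;1 0 0.0032 -0.0071 0 0 0;1 0 0.0039 -0.0089 0 0 0;1 0 0.0045 -0.0108 0 0 0;1 0 0.0045 -0.0108 0 0 0",
)

```text
time_s: 8.67
eef_pos: [0.494, -0.0979, 0.1843]
eef_rot: [0.001, 0.78, -0.625, 0.0]
wrist_force: [-9.9, -3.9, 4.4]
opening: 0.22
grasp_force: 58.9
```

```bash
sed -i 's/abs(Q\[...,0\]-s\[0\])<.03)&(abs(Q\[...,2\]-s\[2\])<.05)/abs(Q[...,0]-s[0])<.0115)\&(Q[...,2]<s[2]+.001)\&(Q[...,2]>s[2]-.04)/' hd.py; python3 hd.py; sed -i 's/^img,P,ok,T,f,c=cam(.wrist.*//;/^p=brass(img/d;/w4/d' hood.py; python3 hood.py
```

```text
1126 handle [-0.0922  0.1676] (np.float64(-0.0921), np.float64(0.1685)) w 0.0199 c -0.005 r 0.0661 tcp-handle [0.     0.0167]
t 8.7167 stand pos [-0.0922 -0.2052  0.1842] shift [-0.2056 -0.0927  0.1835] turn [ 0.09 -0.15  0.05] F [-9.19 -2.17  5.  ] op 0.219 g 58.9
brass 49
[ 0.04673046 -0.13974963  0.18895412] [ 0.57640461 -0.81716444] [ 0.0299319  -0.14700652  0.17592005] [ 0.05893535 -0.13528497  0.22814619]
brass 29
[ 0.04094989 -0.13890911  0.20753933] [ 0.55687833 -0.83059408] [ 0.0143441  -0.14938757  0.19111826] [ 0.08079572 -0.13587278  0.24077181]
2051 [ 0.00198768 -0.00136196  0.00248659]
top dz 2455 [-0.00203029 -0.00038811  0.00127819]
```

The hood is back at its start height and about 8 N tangential remains on the tool. The load is on the arm, so the pawl is out. Continue lowering.

```bash
python3 way.py -.02 -.03 12
```

```text
0.0006 -0.0019; 0.0012 -0.0037; 0.0016 -0.0056; 0.0021 -0.0075; 0.0025 -0.0094; 0.0028 -0.0114; 0.0030 -0.0133; 0.0032 -0.0152; 0.0034 -0.0172; 0.0035 -0.0191; 0.0035 -0.0211; 0.0035 -0.0230;
```

Emit:
servo_tool(
  series="1 0 0.0006 -0.0019 0 0 0;1 0 0.0012 -0.0037 0 0 0;1 0 0.0016 -0.0056 0 0 0;1 0 0.0021 -0.0075 0 0 0;1 0 0.0025 -0.0094 0 0 0;1 0 0.0028 -0.0114 0 0 0;1 0 0.003 -0.0133 0 0 0;1 0 0.0032 -0.0152 0 0 0;1 0 0.0034 -0.0172 0 0 0;1 0 0.0035 -0.0191 0 0 0;1 0 0.0035 -0.0211 0 0 0;1 0 0.0035 -0.023 0 0 0",
)

```text
time_s: 9.77
eef_pos: [0.4909, -0.0987, 0.2077]
eef_rot: [0.001, 0.78, -0.625, 0.001]
wrist_force: [-8.6, -3.7, 6.5]
opening: 0.219
grasp_force: 59.0
```

```bash
cat >> hd.py <<'E'
    a=np.arctan2((w2s(p)[2]-.0157-.19),w2s(p)[0]+.03)%(2*np.pi); F=S.T@o['wrist_force']
    print('c_tcp',a-3.491,'rad',F[0]*np.cos(a)+F[2]*np.sin(a),'tang(load+)',F[0]*np.sin(a)-F[2]*np.cos(a))
    img,P,*_=cam('scene'); Q=w2s(P); I=img.astype(int);r,g,b=I[...,0],I[...,1],I[...,2]
    red=(r>150)&(g<60)&(b<60)&(Q[...,2]>.2)&(Q[...,2]<.3)&(Q[...,1]<-.15)&(Q[...,1]>-.21)&(abs(Q[...,0]-.05)<.08); print('pin',np.median(Q[red],0).round(3))
E
python3 hd.py; python3 hood.py | tail -1; python3 way.py -.38 -.03 12
```

```text
1120 handle [-0.0954  0.191 ] (np.float64(-0.0953), np.float64(0.1919)) w 0.0198 c -0.365 r 0.0654 tcp-handle [-0.      0.0166]
t 9.8167 stand pos [-0.0953 -0.2053  0.2081] shift [-0.2059 -0.0956  0.2074] turn [ 0.04 -0.18  0.04] F [-9.94 -1.44  7.8 ] op 0.22 g 59.2
c_tcp -0.3792418512190019 rad 9.40068673755863 tang(load+) 6.266737991590636
pin [ 0.094 -0.175  0.249]
top dz 2361 [-0.01121705 -0.00926844 -0.00704862]
-0.0001 -0.0019; -0.0002 -0.0039; -0.0004 -0.0058; -0.0007 -0.0078; -0.0010 -0.0097; -0.0014 -0.0116; -0.0018 -0.0135; -0.0023 -0.0154; -0.0029 -0.0173; -0.0035 -0.0191; -0.0041 -0.0209; -0.0049 -0.0228;
```

Emit:
servo_tool(
  series="1 0 0 -0.0019 0 0 0;1 0 0 -0.0039 0 0 0;1 0 0 -0.0058 0 0 0;1 0 -0.0003 -0.0078 0 0 0;1 0 -0.0006 -0.0097 0 0 0;1 0 -0.001 -0.0116 0 0 0;1 0 -0.0014 -0.0135 0 0 0;1 0 -0.0019 -0.0154 0 0 0;1 0 -0.0025 -0.0173 0 0 0;1 0 -0.0031 -0.0191 0 0 0;1 0 -0.0037 -0.0209 0 0 0;1 0 -0.0044 -0.0228 0 0 0",
)

```text
time_s: 10.92
eef_pos: [0.4964, -0.0975, 0.2315]
eef_rot: [0.0, 0.78, -0.625, 0.002]
wrist_force: [-3.8, -1.9, 8.7]
opening: 0.218
grasp_force: 59.2
```

```bash
python3 hd.py; python3 hood.py | tail -1; python3 way.py -.74 -.03 11
```

```text
1122 handle [-0.0896  0.215 ] (np.float64(-0.0896), np.float64(0.2159)) w 0.0199 c -0.746 r 0.0646 tcp-handle [-0.0002  0.0166]
t 10.9667 stand pos [-0.0894 -0.2053  0.2321] shift [-0.2062 -0.0888  0.2316] turn [-0.2  -0.23  0.04] F [-6.44  1.83 10.37] op 0.22 g 59.3
c_tcp -0.7574179492184507 rad 7.258266526958028 tang(load+) 6.380254164254903
pin [ 0.094 -0.176  0.249]
top dz 2269 [-0.0211444  -0.01893836 -0.01626964]
-0.0008 -0.0018; -0.0016 -0.0036; -0.0025 -0.0053; -0.0034 -0.0070; -0.0044 -0.0087; -0.0054 -0.0104; -0.0065 -0.0120; -0.0076 -0.0136; -0.0088 -0.0151; -0.0100 -0.0167; -0.0113 -0.0181;
```

Emit:
servo_tool(
  series="1 0 -0.0008 -0.0018 0 0 0;1 0 -0.0016 -0.0036 0 0 0;1 0 -0.0025 -0.0053 0 0 0;1 0 -0.0034 -0.007 0 0 0;1 0 -0.0044 -0.0087 0 0 0;1 0 -0.0054 -0.0104 0 0 0;1 0 -0.0065 -0.012 0 0 0;1 0 -0.0076 -0.0136 0 0 0;1 0 -0.0088 -0.0151 0 0 0;1 0 -0.01 -0.0167 0 0 0;1 0 -0.0113 -0.0181 0 0 0",
)

```text
time_s: 11.98
eef_pos: [0.509, -0.0946, 0.2504]
eef_rot: [-0.001, 0.78, -0.625, 0.004]
wrist_force: [-0.1, 1.9, 7.6]
opening: 0.216
grasp_force: 59.3
```

```bash
python3 hd.py; python3 hood.py | tail -1; python3 - <<'E'
from h import *
img,P,ok,T,f,c=cam('scene'); np.savez('scene2.npz',img=img,P=P)
cv2.imwrite('pics/s2.png',cv2.resize(img[190:325,320:440],None,fx=4,fy=4,interpolation=2)[...,::-1])
Q=w2s(P);I=img.astype(int);r,g,b=I[...,0],I[...,1],I[...,2]
reg=(abs(Q[...,0])<.12)&(Q[...,1]>-.03)&(Q[...,1]<.22)
br=reg&(r>90)&(r>1.5*b)&(g<.8*r); print('brown',br.sum(),np.percentile(Q[br][:,2],[5,25,50,75,95]).round(4), Q[br].min(0),Q[br].max(0))
wh=reg&(I.min(-1)>120)&(abs(r-b)<25)&(Q[...,2]>.04)
# face x ~ +63/78: per column lowest white point and topmost brown point on the +x side
v,u=np.nonzero(br)
for col in range(370,416,5):
    w=np.nonzero(wh[:,col])[0]; k=np.nonzero(br[:,col])[0]
    if len(w) and len(k): print(col,'white low',w.max(),Q[w.max(),col].round(3),Q[w.max()-2,col].round(3),'brown',k.min(),Q[k.min(),col].round(3),k.max(),Q[k.max(),col].round(3))
E
python3 way.py -1.07 -.02 8
```

```text
1118 handle [-0.0765  0.2339] (np.float64(-0.0763), np.float64(0.2348)) w 0.0199 c -1.106 r 0.0639 tcp-handle [-0.0005  0.0166]
t 12.0333 stand pos [-0.0765 -0.2053  0.2508] shift [-0.2064 -0.0747  0.2505] turn [-0.45 -0.26  0.04] F [1.62 1.33 8.6 ] op 0.222 g 59.4
c_tcp -1.1106955413419506 rad 4.983283741895592 tang(load+) 5.687830377080609
pin [ 0.094 -0.176  0.249]
top dz 2176 [-0.03003807 -0.02764466 -0.02487708]
brown 475 [0.0715 0.0764 0.0784 0.0802 0.0823] [-0.09389107 -0.02207095  0.06725229] [0.05600618 0.17043347 0.21509125]
370 white low 291 [0.046 0.036 0.146] [0.043 0.037 0.15 ] brown 306 [0.047 0.04  0.082] 310 [0.054 0.036 0.076]
375 white low 289 [0.045 0.051 0.144] [0.042 0.052 0.147] brown 304 [0.046 0.055 0.079] 308 [0.053 0.052 0.072]
380 white low 287 [0.046 0.064 0.145] [0.043 0.066 0.149] brown 302 [0.046 0.07  0.078] 306 [0.053 0.066 0.072]
385 white low 285 [0.046 0.078 0.145] [0.041 0.081 0.145] brown 299 [0.047 0.084 0.083] 304 [0.053 0.081 0.071]
390 white low 283 [0.045 0.093 0.143] [0.045 0.093 0.151] brown 297 [0.046 0.099 0.082] 301 [0.054 0.095 0.077]
395 white low 281 [0.047 0.107 0.145] [0.045 0.107 0.151] brown 295 [0.046 0.115 0.08 ] 299 [0.054 0.11  0.076]
400 white low 279 [0.044 0.123 0.14 ] [0.044 0.123 0.148] brown 293 [0.046 0.13  0.079] 296 [0.051 0.128 0.074]
405 white low 277 [0.047 0.135 0.145] [0.045 0.137 0.149] brown 291 [0.048 0.144 0.082] 294 [0.051 0.143 0.073]
410 white low 275 [0.046 0.151 0.142] [0.044 0.152 0.147] brown 288 [0.047 0.16  0.084] 292 [0.052 0.158 0.073]
-0.0009 -0.0010; -0.0018 -0.0019; -0.0027 -0.0029; -0.0036 -0.0038; -0.0045 -0.0047; -0.0055 -0.0055; -0.0065 -0.0064; -0.0075 -0.0072;
```

View pics/s2.png

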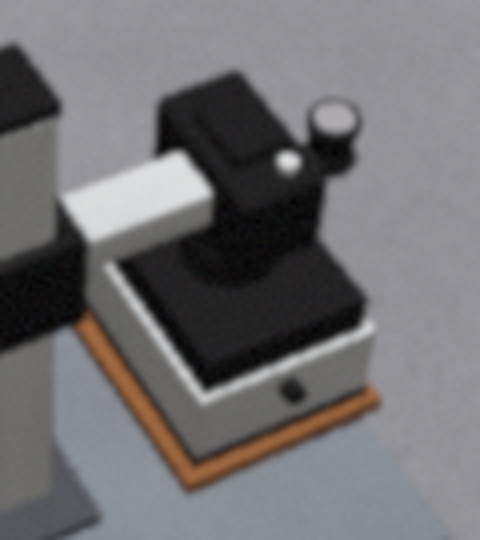

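Scene crop: the hood's dark rim sits just above the brown tray frame, around crop (195,458). I'll read the depth profile to get the remaining gap.

```bash
python3 - <<'E'
from h import *
d=np.load('scene2.npz'); Q=w2s(d['P']); I=d['img']
for col in (372,385,400):
    k0={372:289,385:283,400:277}[col]
    print(col,[(v,Q[v,col,0].round(3),Q[v,col,2].round(4),int(I[v,col].mean())) for v in range(k0+4,k0+22)])
reg=(abs(Q[...,0])<.1)&(Q[...,1]>0)&(Q[...,1]<.16)
x=Q[reg]
f=(x[:,0]>.043)&(x[:,0]<.049)&(x[:,2]>.06)&(x[:,2]<.14); h,e=np.histogram(x[f][:,2],np.arange(.06,.14,.003)); print(np.c_[e[:-1].round(3),h].T)
f=(x[:,0]>.0495)&(x[:,0]<.056)&(x[:,2]>.04); print(np.percentile(x[f][:,2],[50,75,90,97]))
E
```

```text
372 [(293, np.float64(0.047), np.float64(0.1349), 103), (294, np.float64(0.047), np.float64(0.1309), 102), (295, np.float64(0.044), np.float64(0.1214), 103), (296, np.float64(0.045), np.float64(0.119), 101), (297, np.float64(0.045), np.float64(0.1142), 103), (298, np.float64(0.047), np.float64(0.1134), 102), (299, np.float64(0.046), np.float64(0.107), 101), (300, np.float64(0.045), np.float64(0.1014), 103), (301, np.float64(0.045), np.float64(0.097), 99), (302, np.float64(0.047), np.float64(0.0954), 84), (303, np.float64(0.048), np.float64(0.092), 61), (304, np.float64(0.047), np.float64(0.0862), 57), (305, np.float64(0.044), np.float64(0.0771), 83), (306, np.float64(0.048), np.float64(0.0793), 103), (307, np.float64(0.051), np.float64(0.0788), 105), (308, np.float64(0.054), np.float64(0.0798), 95), (309, np.float64(0.054), np.float64(0.0763), 78), (310, np.float64(0.053), np.float64(0.0695), 70)]
385 [(287, np.float64(0.046), np.float64(0.1365), 106), (288, np.float64(0.045), np.float64(0.1299), 104), (289, np.float64(0.044), np.float64(0.1247), 105), (290, np.float64(0.047), np.flo
[... 1353 characters left out ...]
.046), np.float64(0.079), 85), (294, np.float64(0.049), np.float64(0.0809), 103), (295, np.float64(0.052), np.float64(0.0811), 98), (296, np.float64(0.051), np.float64(0.0737), 81), (297, np.float64(0.052), np.float64(0.0712), 60), (298, np.float64(0.055), np.float64(0.0724), 78)]
[[ 0.06   0.063  0.066  0.069  0.072  0.075  0.078  0.081  0.084  0.087
   0.09   0.093  0.096  0.099  0.102  0.105  0.108  0.111  0.114  0.117
   0.12   0.123  0.126  0.129  0.132  0.135]
 [ 0.     0.     1.     1.     5.    23.    40.    17.    31.    19.
  37.    39.    28.    22.    26.    22.    31.    22.    30.    21.
  29.    25.    22.    26.    30.    27.   ]]
[0.07696295 0.07945721 0.08214297 0.13696565]
```

```bash
sed -i '/cam(.scene/,$d' hd.py; python3 way.py -1.10 -.02 3
```

```text
-0.0009 -0.0009; -0.0018 -0.0019; -0.0027 -0.0028;
```

Emit:
servo_tool(
  series="1 0 -0.0009 -0.0009 0 0 0;1 0 -0.0018 -0.0018 0 0 0;1 0 -0.0027 -0.0027 0 0 0;1 0 -0.0027 -0.0027 0 0 0",
)

```text
time_s: 12.52
eef_pos: [0.512, -0.0939, 0.2534]
eef_rot: [-0.002, 0.78, -0.625, 0.004]
wrist_force: [1.5, 1.8, 8.3]
opening: 0.22
grasp_force: 59.3
```

```bash
python3 hd.py; python3 hood.py | tail -1;  python3 way.py -1.16 -.02 3
```

```text
1124 handle [-0.0733  0.2368] (np.float64(-0.0732), np.float64(0.2377)) w 0.0198 c -1.174 r 0.0638 tcp-handle [-0.0005  0.0166]
t 12.5667 stand pos [-0.0738 -0.2053  0.2534] shift [-0.2064 -0.0719  0.2531] turn [-0.47 -0.26  0.04] F [1.15 1.84 8.75] op 0.223 g 59.3
c_tcp -1.1771790482607822 rad 4.904126345396722 tang(load+) 6.951995763415778
top dz 2161 [-0.0313404  -0.02916582 -0.0262814 ]
-0.0010 -0.0009; -0.0019 -0.0018; -0.0029 -0.0026;
```

Emit:
servo_tool(
  series="1 0 -0.001 -0.0009 0 0 0;1 0 -0.0019 -0.0018 0 0 0;1 0 -0.0029 -0.0027 0 0 0;1 0 -0.0029 -0.0027 0 0 0",
)

```text
time_s: 12.95
eef_pos: [0.5151, -0.0932, 0.2561]
eef_rot: [-0.002, 0.78, -0.625, 0.005]
wrist_force: [2.8, 0.9, 7.3]
opening: 0.221
grasp_force: 59.3
```

```bash
python3 hd.py; python3 way.py -1.235 -.02 3
```

```text
1120 handle [-0.0701  0.2395] (np.float64(-0.07), np.float64(0.2404)) w 0.0199 c -1.239 r 0.0637 tcp-handle [-0.0006  0.0166]
t 13.0 stand pos [-0.0707 -0.2052  0.256 ] shift [-0.2063 -0.0686  0.2557] turn [-0.51 -0.26  0.04] F [4.02 1.59 7.05] op 0.223 g 59.3
c_tcp -1.241009218553534 rad 3.819981549396611 tang(load+) 6.837768751462781
-0.0010 -0.0008; -0.0020 -0.0016; -0.0031 -0.0024;
```

Emit:
servo_tool(
  series="1 0 -0.001 -0.0008 0 0 0;1 0 -0.0021 -0.0017 0 0 0;1 0 -0.0031 -0.0025 0 0 0;1 0 -0.0031 -0.0025 0 0 0",
)

```text
time_s: 13.33
eef_pos: [0.517, -0.0928, 0.2574]
eef_rot: [-0.001, 0.78, -0.625, 0.003]
wrist_force: [1.2, -0.3, 9.0]
opening: 0.22
grasp_force: 59.3
```

```bash
python3 hd.py; python3 hood.py | tail -1; python3 way.py -1.3 -.02 3
```

```text
1112 handle [-0.0683  0.2408] (np.float64(-0.0681), np.float64(0.2417)) w 0.0199 c -1.275 r 0.0636 tcp-handle [-0.0004  0.0166]
t 13.3833 stand pos [-0.0688 -0.2052  0.2573] shift [-0.2062 -0.0676  0.2569] turn [-0.31 -0.23  0.03] F [ 1.51 -0.32  8.62] op 0.22 g 59.3
c_tcp -1.2781571394311793 rad 6.560743091761971 tang(load+) 6.256758972181281
top dz 2134 [-0.03399284 -0.03142943 -0.02869466]
-0.0011 -0.0007; -0.0021 -0.0015; -0.0032 -0.0022;
```

Emit:
servo_tool(
  series="1 0 -0.0005 -0.0004 0 0 0;1 0 -0.001 -0.0007 0 0 0;1 0 -0.001 -0.0007 0 0 0",
)

```text
time_s: 13.68
eef_pos: [0.5174, -0.0927, 0.2577]
eef_rot: [-0.0, 0.78, -0.625, 0.003]
wrist_force: [-1.0, -0.9, 8.6]
opening: 0.218
grasp_force: 59.2
```

```bash
python3 hd.py; python3 hood.py | tail -1
```

```text
1125 handle [-0.0679  0.2411] (np.float64(-0.0677), np.float64(0.2419)) w 0.0199 c -1.281 r 0.0636 tcp-handle [-0.0004  0.0166]
t 13.7333 stand pos [-0.0683 -0.2052  0.2577] shift [-0.2061 -0.0673  0.2572] turn [-0.24 -0.21  0.03] F [-1.03 -1.14  8.05] op 0.22 g 59.2
c_tcp -1.285239539359703 rad 7.578043098145842 tang(load+) 4.1330774134419705
top dz 2133 [-0.03421683 -0.03174328 -0.02888856]
```

The handle has stalled near c = -1.28 and the tangential load is dropping, so the hood is in contact. Unload gently.

Emit:
servo_tool(
  series="1 0 -0.0005 -0.0003 0 0 0;1 0 -0.001 -0.0006 0 0 0;1 0 -0.001 -0.0006 0 0 0",
)

```text
time_s: 14.03
eef_pos: [0.5179, -0.0926, 0.258]
eef_rot: [-0.0, 0.78, -0.625, 0.002]
wrist_force: [-2.5, -0.4, 7.4]
opening: 0.224
grasp_force: 59.2
```

```bash
python3 hd.py
```

```text
1120 handle [-0.0675  0.2414] (np.float64(-0.0675), np.float64(0.2422)) w 0.02 c -1.29 r 0.0636 tcp-handle [-0.0003  0.0166]
t 14.0833 stand pos [-0.0678 -0.2052  0.258 ] shift [-0.2061 -0.0672  0.2575] turn [-0.16 -0.2   0.03] F [-1.87 -1.63  7.62] op 0.221 g 59.2
c_tcp -1.29476268903717 rad 7.423677722451746 tang(load+) 2.2840409269561217
```

Emit:
servo_tool(
  series="1 0 -0.0005 -0.0003 0 0 0;1 0 -0.001 -0.0006 0 0 0;1 0 -0.001 -0.0006 0 0 0;1 0 -0.001 -0.0006 0 0 0",
)

```text
time_s: 14.42
eef_pos: [0.5184, -0.0925, 0.2583]
eef_rot: [0.0, 0.78, -0.625, 0.002]
wrist_force: [-3.9, -2.4, 6.8]
opening: 0.213
grasp_force: 59.2
```

```bash
python3 hd.py
```

```text
1116 handle [-0.0671  0.2417] (np.float64(-0.0671), np.float64(0.2425)) w 0.0199 c -1.298 r 0.0636 tcp-handle [-0.0002  0.0166]
t 14.4667 stand pos [-0.0672 -0.2053  0.2583] shift [-0.2061 -0.0669  0.2578] turn [-0.09 -0.19  0.02] F [-3.42 -0.92  6.31] op 0.22 g 59.2
c_tcp -1.3041219590592545 rad 8.04506329401774 tang(load+) 0.36558040790193536
```

Emit:
servo_tool(
  series="0.4 0 0 0 0 0 0;0.2 0 0 0 0 0 0;0 0 0 0 0 0 0;-0.3 0 0 0 0 0 0;-0.3 0 0 0 0 0 0;-0.3 0 0 0 0 0 0;-0.3 0 0 0 0 0 0;-0.3 0 0 -0.02 0 0 0;-0.3 0 0 -0.05 0 0 0;-0.3 0 0 -0.08 0 0 0;-0.3 0 0 -0.08 0 0 0;-0.3 0 0 -0.08 0 0 0",
)

```text
time_s: 15.47
eef_pos: [0.5188, -0.0918, 0.3378]
eef_rot: [-0.001, 0.78, -0.625, 0.002]
wrist_force: [-0.0, 0.5, 0.0]
opening: 0.653
grasp_force: 0.0
```

```bash
python3 hood.py | tail -1; python3 -c "
from h import *
to([.095,-.18,.34])"
```

```text
top dz 2131 [-0.03454691 -0.03208278 -0.0291494 ]
t 15.5167 stand pos [-0.0674 -0.2041  0.3359] shift [-0.024  -0.1624 -0.0039] turn [-0.05 -0.04  0.03] F [-0.57 -0.54 -0.46] op 0.651 g 0.0
```

Emit:
servo_tool(
  series="0 -0.01 -0.04 0 0 0 0;0 -0.024 -0.08 0 0 0 0;0 -0.024 -0.12 0 0 0 0;0 -0.024 -0.162 0 0 0 0;0 -0.024 -0.162 0 0 0 0;0 -0.024 -0.162 0 0 0 0",
)

```text
time_s: 16.02
eef_pos: [0.6711, -0.0319, 0.3303]
eef_rot: [0.002, 0.781, -0.625, -0.003]
wrist_force: [-0.8, -0.3, -0.4]
opening: 0.499
grasp_force: 0.0
```

```bash
python3 -c "
from h import *
to([.095,-.18,.242]); pin(); to([.095,-.18,.242])"
```

```text
t 16.0167 stand pos [ 0.0949 -0.1792  0.3303] shift [ 0.0011 -0.0007  0.0883] turn [0.39 0.18 0.11] F [-0.85 -0.1  -0.36] op 0.499 g 0.0
red 1288 [ 0.09283143 -0.18268773  0.24705605] [ 0.08479618 -0.20184735  0.24190316] [ 0.10047534 -0.16004746  0.25146397] lever 0.6620796427369287
t 16.0667 stand pos [ 0.094  -0.1795  0.3321] shift [ 0.0007 -0.0015  0.0901] turn [0.3  0.13 0.07] F [ 0.21 -0.31 -0.15] op 0.502 g 0.0
```

Emit:
servo_tool(
  series="0 0 0 0.03 0 0 0;0 0 0 0.06 0 0 0;0 0 0 0.09 0 0 0;0 0 0 0.09 0 0 0;0 0 0.01 0.09 0 0 0;0 0 0.02 0.089 0 0 0;0 0 0.03 0.087 0 0 0;0 0 0.04 0.085 0 0 0;0 0 0.05 0.083 0 0 0;0 0 0.058 0.081 0 0 0;0 0 0.064 0.079 0 0 0;0 0 0.065 0.079 0 0 0",
)

```text
time_s: 17.07
eef_pos: [0.6064, -0.0472, 0.2576]
eef_rot: [-0.0, 0.78, -0.626, 0.0]
wrist_force: [2.5, 2.1, 3.1]
opening: 0.498
grasp_force: 1.3
```

```bash
python3 -c "
from h import *
to([.03,-.18,.25]); pin(); to([.03,-.18,.25])"
```

```text
t 17.0667 stand pos [ 0.0284 -0.1802  0.2576] shift [-0.0002 -0.0016  0.0076] turn [-0.02 -0.03 -0.  ] F [2.88 1.53 3.13] op 0.498 g 1.3
red 3154 [ 0.04223158 -0.1835379   0.25934039] [ 0.03470495 -0.2021825   0.25494142] [ 0.05083999 -0.16000546  0.26341544] lever 0.009532562883784318
t 17.1167 stand pos [ 0.0287 -0.1802  0.2571] shift [-0.0002 -0.0013  0.0071] turn [-0.   -0.02 -0.  ] F [0.85 0.81 0.84] op 0.5 g 0.5
```

Lever is at about 0.01. Back off 10 mm to +x so nothing touches the pin, then lift out.

Emit:
servo_tool(
  series="0 0 -0.006 0 0 0 0;0 0 -0.013 0 0 0 0;0 0 -0.013 0 0 0 0;0 0 -0.013 -0.03 0 0 0;0 0 -0.013 -0.06 0 0 0;0 0 -0.013 -0.1 0 0 0;0 0 -0.013 -0.13 0 0 0;0 0 -0.013 -0.13 0 0 0;0 0 -0.013 -0.13 0 0 0;0 0 -0.013 -0.13 0 0 0;0 0 -0.013 -0.13 0 0 0;0 0 -0.013 -0.13 0 0 0",
)

```text
time_s: 18.12
eef_pos: [0.6195, -0.0439, 0.3843]
eef_rot: [0.001, 0.78, -0.625, -0.002]
wrist_force: [0.6, -0.1, -0.6]
opening: 0.499
grasp_force: 0.0
```

```bash
python3 hood.py | tail -1; python3 -c "
from h import *
pin(); to([.03,-.18,.25])
a=cam('scene'); cv2.imwrite('pics/end.png',a[0][170:350,220:460,::-1].repeat(3,0).repeat(3,1))"
```

```text
top dz 2130 [-0.03456449 -0.0321688  -0.0292094 ]
red 909 [ 0.04253518 -0.18264258  0.25924509] [ 0.03519741 -0.20218171  0.25505299] [ 0.05034471 -0.16007769  0.26355174] lever 0.009514837760614583
t 18.2167 stand pos [ 0.0421 -0.1798  0.385 ] shift [0.0003 0.0118 0.1351] turn [0.13 0.07 0.03] F [-0.19  0.72  0.07] op 0.502 g 0.0
```

View pics/end.png

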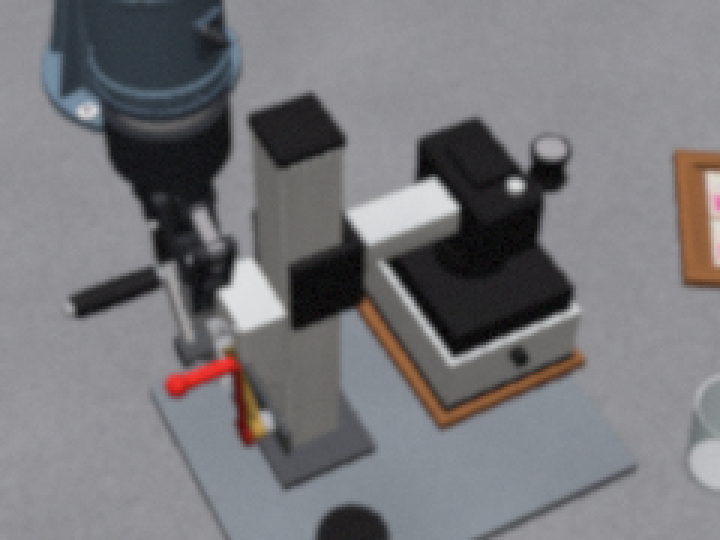

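The hood is on the tray at (450,420), the red lever is back at hold at (190,380), and the gripper is clear of everything.

```bash
python3 -c "
from bench import ctrl
print(ctrl.hand_in())"
```

```text
the job is handed in; nothing more can be done
None
```

I lowered the hood onto the tray at about 0.3 rad/s or slower with the handle held, released it once almost no load was left on it, swung the red lever back to hold, and handed the job in; no verdict was returned.

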